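Clamp the heavy mortar for pounding

TASK

Slide the heavy marble mortar across the worktop, without lifting it and without knocking the crockery standing about, into the open bay of the worktop clamp. Then wind the handwheel clockwise (seen from above), a good full turn right up to its stop, so that the jaws hold the mortar firmly, and leave it clamped, upright and released.

Things in the scene. Friction and masses are not known exactly. Their poses are not given: they have to be found in the camera images.
- mortar_center (a point): centre, half-way up (34 mm), of the white marble mortar: round, 104 mm outside diameter, 68 mm high; open straight-sided bowl inside, 78 mm wide, its floor 22 mm above the worktop. About 1.1 kg (varies by a quarter), too wide to grip across; slides with 5 to 14 N, well by fingers put down inside the bowl and moved sideways, pressing on the wall in front
- clamp: grey metal clamp fixed to the worktop, C-shaped in plan, turned by up to 0.15 rad. Origin on the worktop where the mortar's axis stands once clamped; its +x points away from the robot, +y left. The bay is open to +y and above. On -y a spine 44 mm high closes it (face at y = -72 mm). A gearbox 40 mm high lies under the handwheel, with a column of 52 mm diameter up to 72 mm
- fixed_jaw (a point): clamp's fixed V jaw, on its +x side: the end of it at the bay's mouth (clamp frame x = 80, y = 44 mm), at its top, 44 mm high. The jaw is 30 mm thick and carries two slanting black rubber pads that reach in to clamp x = +42 mm at y = 34 and -34 mm
- moving_jaw (a point): clamp's moving jaw, on its -x side: the middle of its rubber pad's face, 26 mm up (clamp frame y = 0; x = -96 mm when wide open, at wheel angle 0, moving to +x by 6.86 mm per rad). Pad 70 mm long along y; the metal jaw behind it ends at y = +38 mm, 44 mm high, and is 40 mm thick with the pad
- bay_entry (a point): point on the worktop in the clamp's open bay, midway between the open jaws (clamp frame x = -27, y = 0 mm): bring the mortar's axis here, sliding it in along clamp y, before the wheel is turned; within 12 mm is good enough
- wheel_center (a point): centre of the handwheel, on its vertical axis, 105 mm above the worktop, at x = -20, y = -220 mm in the clamp's frame
- red_spoke (a point): point on the red spoke of the level handwheel, on the spoke's centre line, 52 mm from the axis. Black rim of 90 mm radius (to the middle of its 16 mm tube), hub 38 mm across, three spokes 12 mm thick at 120 degrees (one red, two steel), wide open between; free below down to the gearbox. Closed fingers put about 25 mm below spoke height between two spokes can push a spoke round
- handwheel (a joint): handwheel angle in rad: starts between 0 and 0.5, grows clockwise seen from above, stop at 7.0. It drives the moving jaw, which pushes a mortar in the bay to +x against the fixed jaw (27 mm), has it tight at about 6.4 and then squeezes a sprung pad up to the stop. Takes 4 to 8 N on a spoke 52 mm out; stays where it is left
- jaw_pad (a joint): how far the sprung rubber pad of the moving jaw is pressed in (m): 0 free, about 0.003 to 0.005 when the mortar is clamped
- ramekin_mid (a point): centre, half-way up, of a coral ramekin, 67 mm diameter, 50 mm high; leave it where it stands
- egg_cup_mid (a point): centre, half-way up, of a green egg cup, 46 mm diameter, 60 mm high; leave it where it stands
- cup_mid (a point): centre, half-way up, of a cream beaker upside down, 86 mm diameter, 70 mm high; leave it where it stands
- mortar: the mortar; origin at the centre of its underside
Mind the look-alikes: they are no part of the job. Leave any purple look-alike of the mortar alone.

How it is judged:
By the outcome, as a careful person would: the job done as asked, in the order asked, and still so for the second after the job is handed in, with the robot touching nothing.
It also fails if it takes over 69 s, if anything falls off the work surface, if the arm or the gripper's body presses on something with over 40 N, if the wrist force passes 120 N, or if a joint passes its speed limit or range.

ROBOT

A 6-joint arm with a two-finger parallel gripper is mounted at the origin on a cart in front of the work surface, level with it; the furniture and walls round the work are solid. World frame = base frame: x ahead of the robot, y to its left, z up, the work surface at z = 0. Lengths are in m, angles in degrees, forces in N, time in s.
With the tool pointing down it reaches from about 0.225 to 0.725 m from the base axis. Payload 3.1 kg.
Tool frame: the origin (TCP) lies at the very end of the fingers, on their centre line; the grasp point (between the pads) lies 19 mm behind it; z points along the fingers, y is the line along which they close (so a half turn about z gives the same grasp; the last joint's range is limited). The gripper opens to 85 mm and grips with 20 to 120 N. Pads are 22 mm wide; open, the fingers measure 114 mm over their backs; the gripper's body (76 mm by 85 mm) begins 54 mm behind the grasp point. The pads swing forward as they close: fully open they stand 13 mm farther back than shut.
Start: joints at [58.912, 2.75, 5.684, 92.934, 0, 82.678], TCP at [0.212, 0.48, 0.231] pointing down, gripper open.
Joint ranges: [-166.93, 166.93], [-56.73, 111.36], [-69.38, 81.34], [-121.58, 131.49], [-85.45, 84.26], [-180, 180]. Speed limits (degrees/s): [159.86, 159.86, 180, 180, 180, 180].

INTERFACE

Orientations are given as a 3x3 rotation matrix whose columns are the frame's x, y, z axes.
In Python, from workcell import ctrl, viewer, ticket gives the robot as it stands. The module is installed in compiled form; this text tells all that it offers. Calls block until the motion is done:
- ctrl.movep(position, orientation): joint-space move of the TCP to a pose.
- ctrl.line_to(position, frame=None, rate=0.15): straight line of the TCP; frame=None keeps the orientation; rate is the mean speed in m/s.
- ctrl.goto_joints(angles): joint-space move.
- ctrl.gripper_open() and ctrl.close(effort=None): open the fingers fully, or close them until they stop; effort is the grip in N (None keeps the last).
- ctrl.hold(seconds).
- ctrl.solve_ik(position, orientation): joint angles nearest the present ones, or None.
- viewer.get_image(name): name is "scene" or "side" or "wrist"; returns (picture, depth): 480x640x3 uint8, red, green, blue; 480x640 float32, m along the optical axis (not along the pixel's ray), 0 where there is no reading.
- viewer.calibration(name): a dict with "fx", "fy", "cx", "cy" (pixels), "R" (3x3) and "t" (3): a world point X has camera coordinates R X + t; the wrist camera has in their place "T_tool_cam" (4x4, takes a point from camera to tool coordinates, whose origin is the TCP and whose axes are the flange's). Camera axes: x right, y down, z forward; pixel columns grow to the right and rows downward; lengths in m; the calibration is good to about 2 mm. A picture is of the moment at which its call begins: read the wrist's pose just before it. calibration takes no time and is no camera call.
A pose or a line that the arm cannot do raises ctrl.MotionError and nothing moves.
- ticket.hand_in(): hands the job in; it is judged then, once.
Trained networks look in the newest picture that a camera, given by its name, has taken for a name from the list of things; names that differ only in an ending like _2 or _b are one class to them, and where a whole thing is asked for, a point or a joint stands for the part that bears it (a point fixed in the world has none). Each returns a list of dicts, best first, with "score" (0 to 1); they miss things now and then, are a little off and sometimes report something else, mostly with a low value. They report only what shows in the picture. A call takes as long as a camera call. They do not tell look-alikes from the thing itself.
- viewer.masks_of(camera, target): "pixels" (480x640 bool, what is visible of it) and "bbox" ([left, top, right, bottom] in pixels, round what is visible of it).
- viewer.mark_of(camera, target): "pixel" ([row, column] in pixels: a listed point, or the origin of a listed thing).
Readings, each from a call of its own:
- ctrl.get_t(): time.
- ctrl.get_joint_pos(): joint angles.
- ctrl.get_joint_velocities(): joint speeds.
- ctrl.get_effort(): joint torques, N m.
- ctrl.get_position(): TCP position.
- ctrl.get_eef_rot(): TCP orientation.
- ctrl.get_contact_force(): force on the tool from outside, world axes, zero at the start.
- ctrl.get_torque(): the same for the moment, N m.
- ctrl.get_finger_gap(): opening from 0.0 (shut) to 1.0 (fully open).
- ctrl.get_gripper_force(): force on a finger pad.
Only numpy, scipy, OpenCV 4.12 (cv2) and the standard library are available. Lean on these libraries where they do the work, as an engineer would, in place of code of your own. Each camera call takes 0.05 s, during which the arm holds its last target. There are 200 camera calls.

## Working session

There is one attempt and no reset: what is moved stays moved. The work goes in short steps, each a Python script; the robot and the scene stay as the last script left them, time stands still between calls to the robot, and variables do not carry over. Pictures are saved under pics/ and viewed, at most 10 in all, crops included, and the job is handed in when it is done.

```bash
mkdir -p pics
cat > h.py <<'E'
import numpy as np, cv2
from workcell import ctrl, viewer, ticket
def w(cam,px,z=None,depth=None):
    """pixel [row,col] -> world, at plane z or by depth (scene/side)"""
    c=viewer.calibration(cam); r,k=px
    d=np.array([(k-c['cx'])/c['fx'],(r-c['cy'])/c['fy'],1.])
    if 'R' in c: R=np.array(c['R']).T; o=-R@np.array(c['t'])
    else:
        T=np.array(c['T_tool_cam']); Rt=np.array(ctrl.get_eef_rot()); R=Rt@T[:3,:3]; o=np.array(ctrl.get_position())+Rt@T[:3,3]
    D=R@d
    s=(z-o[2])/D[2] if z is not None else depth
    return o+s*D
Z=dict(mortar_center=.034,fixed_jaw=.044,moving_jaw=.026,bay_entry=0,wheel_center=.105,red_spoke=.105,ramekin_mid=.025,egg_cup_mid=.03,cup_mid=.035)
def look(cam,names=Z):
    for n in names:
        for m in viewer.mark_of(cam,n)[:3]:
            print(cam,n,round(m['score'],2),np.round(m['pixel']),np.round(w(cam,m['pixel'],Z[n]),3))
E
python3 - <<'E'
from h import *
ims=[]
for c in ('scene','side'):
    p,d=viewer.get_image(c); cv2.imwrite(f'pics/{c}0.png',p[:,:,::-1]); look(c)
E
```

```text
scene mortar_center 0.94 [360. 246.] [0.406 0.558 0.034]
scene mortar_center 0.62 [324. 283.] [0.412 0.407 0.034]
scene fixed_jaw 0.77 [234. 317.] [ 0.59  -0.047  0.044]
scene fixed_jaw 0.43 [198. 364.] [ 0.605 -0.429  0.044]
scene wheel_center 0.6 [201. 378.] [ 0.479 -0.281  0.105]
scene red_spoke 0.86 [197. 364.] [ 0.539 -0.294  0.105]
scene red_spoke 0.57 [200. 379.] [ 0.481 -0.293  0.105]
scene ramekin_mid 0.69 [278. 355.] [0.368 0.112 0.025]
scene egg_cup_mid 0.55 [279. 271.] [0.565 0.246 0.03 ]
scene cup_mid 0.17 [200. 378.] [ 0.552 -0.452  0.035]
side mortar_center 0.74 [320. 331.] [0.429 0.396 0.034]
side mortar_center 0.56 [368. 326.] [0.41  0.558 0.034]
side fixed_jaw 0.56 [219. 310.] [ 0.58  -0.027  0.044]
side moving_jaw 0.49 [216. 365.] [ 0.414 -0.098  0.026]
side bay_entry 0.81 [222. 344.] [ 0.479 -0.087  0.   ]
side wheel_center 0.65 [163. 350.] [ 0.495 -0.292  0.105]
side red_spoke 0.64 [162. 338.] [ 0.536 -0.292  0.105]
side ramekin_mid 0.78 [254. 368.] [0.375 0.099 0.025]
side egg_cup_mid 0.55 [279. 289.] [0.579 0.253 0.03 ]
side cup_mid 0.97 [173. 316.] [ 0.623 -0.323  0.035]
```

View pics/scene0.png

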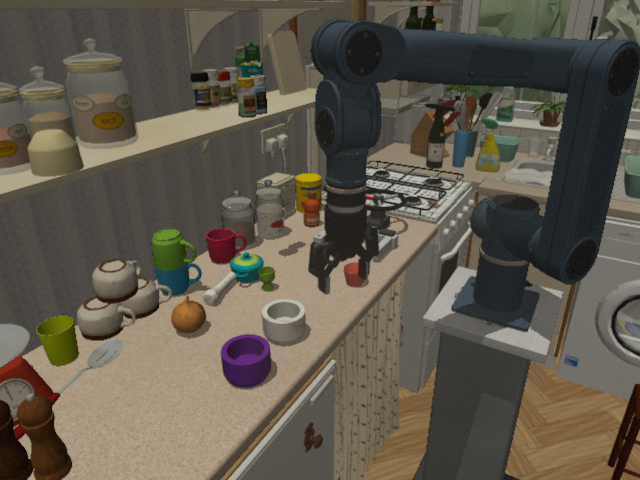

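View pics/side0.png

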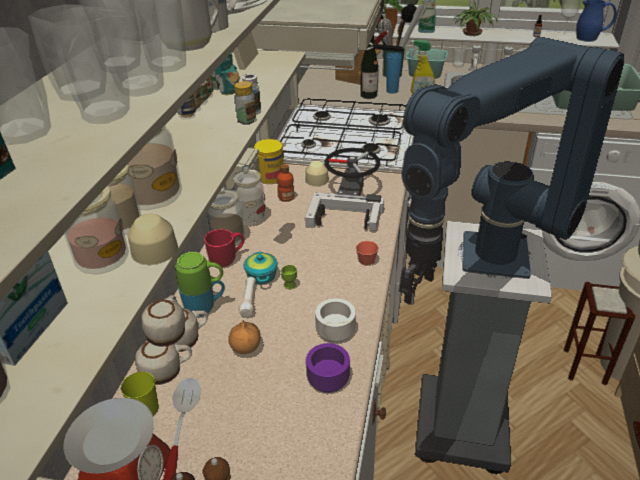

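The white mortar is at about (0.42, 0.40), with the purple look-alike at (0.41, 0.56). The clamp bay is near (0.48, -0.09) and the wheel near (0.49, -0.29). The ramekin and egg cup flank the route. Next I'll take close looks with the wrist camera.

Run:
```python
from h import *
print('pestle',w('side',[312,245],.02),w('side',[280,250],.02))
R=np.array([[1,0,0],[0,-1,0],[0,0,-1.]])
print(np.round(ctrl.get_eef_rot(),2).tolist(), np.round(viewer.calibration('wrist')['T_tool_cam'],3).tolist())
for RR in (R,R@np.diag([-1,-1,1]),):
    for p in ([.42,.36,.03],[.48,-.1,.03],[.49,-.29,.08],[.44,-.29,.08],[.54,-.29,.08],[.4,-.1,.38]):
        q=ctrl.solve_ik(p,RR); print(p,None if q is None else np.round(q))
ctrl.close(40)
RR=np.array(ctrl.get_eef_rot())
try: ctrl.movep([.42,-.10,.36],R)
except ctrl.MotionError as e: print(e); ctrl.movep([.42,-.10,.36],R@np.diag([-1,-1,1]))
p,d=viewer.get_image('wrist'); cv2.imwrite('pics/w1.png',p[:,:,::-1])
look('wrist'); p,d=viewer.get_image('scene');look('scene'); cv2.imwrite('pics/s1.png',p[:,:,::-1]);
viewer.get_image('side');look('side',['mortar_center','moving_jaw','fixed_jaw','bay_entry','cup_mid'])
print(ctrl.get_t())
```

```text
pestle [0.66408267 0.39555213 0.02      ] [0.68993973 0.26751357 0.02      ]
[[-0.92, 0.4, 0.0], [0.4, 0.92, 0.0], [0.0, 0.0, -1.0]] [[-0.001, -0.952, -0.305, 0.077], [1.0, -0.001, -0.001, -0.0], [0.0, -0.305, 0.952, -0.142], [0.0, 0.0, 0.0, 1.0]]
[0.42, 0.36, 0.03] [  34.   10.  -10.   70.    0. -146.]
[0.48, -0.1, 0.03] [-20.   1. -20.  70.   0. 160.]
[0.49, -0.29, 0.08] [-37.  10.  -3.  76.   0. 143.]
[0.44, -0.29, 0.08] [-41.   4. -10.  76.   0. 139.]
[0.54, -0.29, 0.08] [-35.  17.   4.  78.   0. 145.]
[0.4, -0.1, 0.38] [-23.  -8.  13. 111.   0. 157.]
[0.42, 0.36, 0.03] [ 34.  10. -10.  70.   0.  34.]
[0.48, -0.1, 0.03] [-20.   1. -20.  70.   0. -20.]
[0.49, -0.29, 0.08] [-37.  10.  -3.  76.   0. -37.]
[0.44, -0.29, 0.08] [-41.   4. -10.  76.   0. -41.]
[0.54, -0.29, 0.08] [-35.  17.   4.  78.   0. -35.]
[0.4, -0.1, 0.38] [-23.  -8.  13. 111.   0. -23.]
wrist mortar_center 0.38 [  4. 254.] [ 0.588 -0.042  0.034]
wrist fixed_jaw 0.83 [  2. 252.] [ 0.588 -0.042  0.044]
wrist moving_jaw 0.84 [180. 300.] [ 0.415 -0.086  0.026]
wrist wheel_center 0.67 [116. 542.] [ 0.487 -0.303  0.105
[... 697 characters left out ...]
 0.24 [280. 268.] [0.488 0.357 0.105]
scene ramekin_mid 0.9 [277. 358.] [0.362 0.107 0.025]
scene egg_cup_mid 0.77 [280. 269.] [0.568 0.249 0.03 ]
scene egg_cup_mid 0.53 [199. 364.] [ 0.615 -0.452  0.03 ]
scene cup_mid 0.95 [206. 349.] [ 0.624 -0.339  0.035]
side mortar_center 0.65 [367. 327.] [0.407 0.553 0.034]
side mortar_center 0.37 [253. 367.] [0.377 0.102 0.034]
side moving_jaw 0.49 [219. 364.] [ 0.413 -0.08   0.026]
side fixed_jaw 0.7 [215. 310.] [ 0.584 -0.047  0.044]
side bay_entry 0.56 [224. 342.] [ 0.485 -0.076  0.   ]
side bay_entry 0.46 [320. 332.] [0.432 0.363 0.   ]
side cup_mid 0.73 [173. 317.] [ 0.619 -0.324  0.035]
side cup_mid 0.28 [222. 336.] [ 0.495 -0.034  0.035]
5.3167
```

View pics/w1.png

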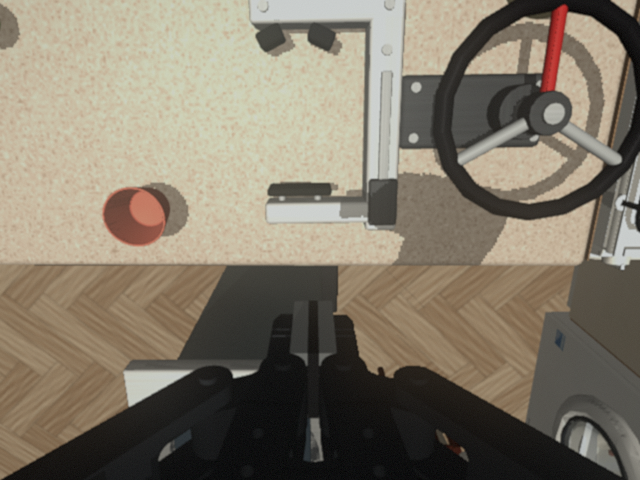

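The wrist view shows the clamp nearly square to the world. The moving pad face is at pixel (183, 300), the fixed jaw end near (5, 252), the spine between columns 367 and 403, and the wheel hub at (113, 549) with the red spoke pointing away from the robot. That puts the clamp origin at about (0.507, -0.085) and the bay entry at (0.480, -0.085). Next I'll take one look over the mortar, then put the fingers in.

Run:
```python
from h import *
R=np.array([[1,0,0],[0,-1,0],[0,0,-1.]])
R0=np.array(ctrl.get_eef_rot()); print(np.round(R0,2).tolist())
ctrl.movep([.37,.33,.27],R0)
p,d=viewer.get_image('wrist'); cv2.imwrite('pics/w2.png',p[:,:,::-1])
look('wrist',['mortar_center','egg_cup_mid','ramekin_mid'])
for m in viewer.masks_of('wrist','mortar_center')[:2]:
    (c,r)=np.argwhere(m['pixels'])[:,::-1].mean(0); print(m['score'],m['bbox'],w('wrist',[r,c],.05), p[int(r),int(c)])
print(ctrl.get_t())
```

```text
[[1.0, -0.0, -0.0], [-0.0, -1.0, 0.0], [-0.0, -0.0, -1.0]]
wrist mortar_center 0.86 [138. 238.] [0.419 0.394 0.034]
wrist mortar_center 0.8 [152.  51.] [0.407 0.556 0.034]
wrist ramekin_mid 0.76 [185. 571.] [0.376 0.096 0.025]
0.87 [161.8, 72.3, 295.2, 207.4] [0.41811398 0.39964155 0.05      ] [200 204 203]
0.65 [1.6, 88.5, 120.2, 225.3] [0.40627519 0.54512848 0.05      ] [115  63 136]
9.9333
```

View pics/w2.png

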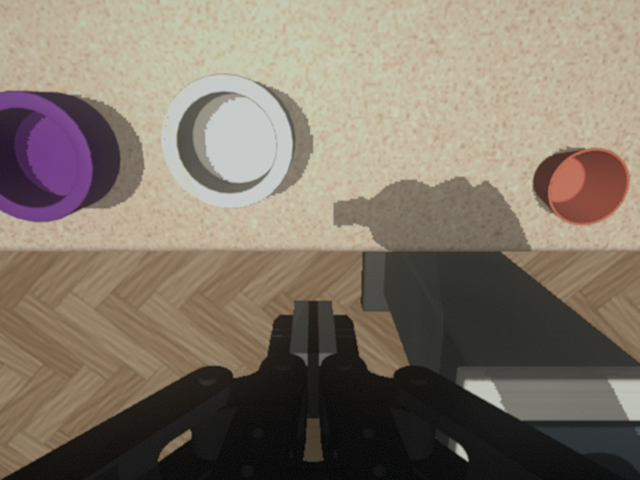

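The wrist picture shows the white mortar centred at pixel (138, 230), which is (0.419, 0.396), with the purple one well to its left and the ramekin at (0.377, 0.097). I'll put the fingers in and drag the mortar to just short of the bay mouth.

Run:
```python
from h import *
R=np.array(ctrl.get_eef_rot())
ctrl.movep([.419,.398,.11],R)
ctrl.line_to([.419,.398,.032],rate=.1); print(ctrl.get_contact_force())
for x,y in [(.423,.37),(.462,.28),(.485,.17),(.489,.09),(.484,.03),(.480,.005)]:
    ctrl.line_to([x,y,.032],rate=.1); print(np.round(ctrl.get_position(),3),np.round(ctrl.get_contact_force(),1))
a,_=viewer.get_image('side');look('side',['mortar_center','egg_cup_mid','ramekin_mid'])
b,_=viewer.get_image('scene');look('scene',['mortar_center','egg_cup_mid','ramekin_mid'])
cv2.imwrite('pics/s3.png',np.hstack([a[120:420,200:500],b[150:450,200:500]])[:,:,::-1])
print(ctrl.get_t())
```

```text
[0.13768915 0.16117183 0.12055397]
[0.424 0.37  0.033] [-0.1  1.2  0. ]
[0.461 0.282 0.032] [-2.7  7.8  2.7]
[0.485 0.173 0.032] [-1.3  6.8  2.5]
[0.489 0.092 0.032] [-0.4  7.   1.8]Traceback (most recent call last):
  File "<stdin>", line 6, in <module>
workcell.MotionError: the arm cannot follow that straight line within its joint ranges
```

The last joint reached its range, with j6 close to -180°. I'll back the fingers off the wall inside the bowl, turn j6 by +90° (closed fingers have room), and carry on.

Run:
```python
from h import *
p=ctrl.get_position(); print(ctrl.get_t())
ctrl.line_to([p[0],p[1]+.022,.032],rate=.1)
q=np.array(ctrl.get_joint_pos()); q[5]+=90; ctrl.goto_joints(q)
print(np.round(ctrl.get_eef_rot(),2).tolist(),np.round(ctrl.get_contact_force(),1))
for x,y in [(.489,.09),(.484,.03),(.480,.01)]:
    ctrl.line_to([x,y,.032],rate=.1); print(np.round(ctrl.get_position(),3),np.round(ctrl.get_contact_force(),1))
a,_=viewer.get_image('side');look('side',['mortar_center','egg_cup_mid','ramekin_mid'])
b,_=viewer.get_image('scene');look('scene',['mortar_center','egg_cup_mid','ramekin_mid'])
c,_=viewer.get_image('wrist');look('wrist',['mortar_center','fixed_jaw','moving_jaw','wheel_center','red_spoke'])
cv2.imwrite('pics/s3.png',np.vstack([np.hstack([a[120:420,200:500],b[150:450,200:500]]),cv2.resize(c,(400,300))[:,:,:].repeat(1,1) if 0 else np.pad(cv2.resize(c,(400,300)),((0,0),(0,200),(0,0)))])[:,:,::-1])
print(ctrl.get_t())
```

```text
15.4083
[[0.0, -1.0, -0.0], [-1.0, -0.0, -0.0], [0.0, 0.0, -1.0]] [ 0.  -0.2  0.4]
[0.489 0.09  0.032] [ 0.6 -0.1  0.1]
[0.484 0.031 0.032] [0.1 5.5 0.3]
[0.48  0.009 0.032] [ 0.1  0.4 -0.4]
side mortar_center 0.96 [235. 335.] [0.488 0.03  0.034]
side mortar_center 0.87 [365. 326.] [0.411 0.547 0.034]
side egg_cup_mid 0.74 [277. 287.] [0.586 0.247 0.03 ]
scene mortar_center 0.94 [257. 334.] [0.474 0.046 0.034]
scene mortar_center 0.88 [362. 244.] [0.404 0.564 0.034]
scene egg_cup_mid 0.73 [277. 268.] [0.578 0.242 0.03 ]
scene egg_cup_mid 0.7 [201. 379.] [ 0.554 -0.464  0.03 ]
scene egg_cup_mid 0.53 [277. 354.] [0.37  0.117 0.03 ]
scene ramekin_mid 0.58 [278. 356.] [0.364 0.112 0.025]
wrist moving_jaw 0.92 [ 45. 537.] [ 0.41  -0.085  0.026]
19.3917
```

View pics/s3.png

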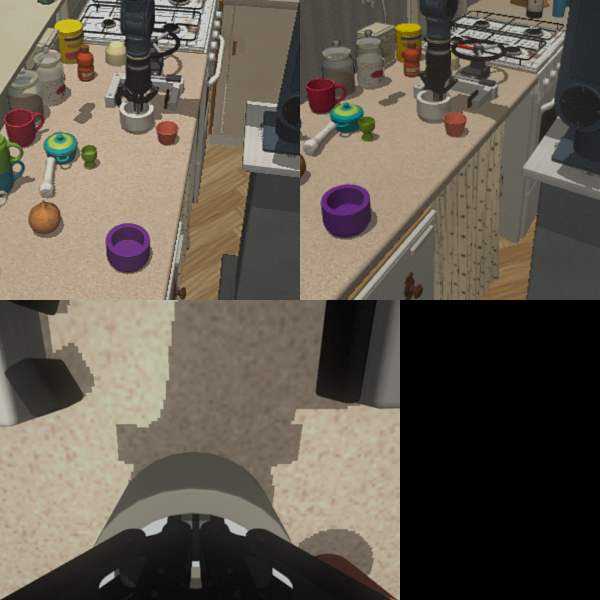

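The mortar stands at the bay mouth, centred between the pads: in the wrist crop it spans columns 100–290, with pads at 83 and 318. The ramekin and egg cup haven't moved. I'll slide it in.

Run:
```python
from h import *
for x,y in [(.480,-.05),(.480,-.110)]:
    ctrl.line_to([x,y,.032],rate=.09); print(np.round(ctrl.get_position(),3),np.round(ctrl.get_contact_force(),1))
ctrl.line_to([.480,-.09,.032],rate=.1)
ctrl.line_to([.480,-.09,.16],rate=.2)
R=np.array(ctrl.get_eef_rot())
ctrl.movep([.49,-.06,.27],R)
c,_=viewer.get_image('wrist');look('wrist',['mortar_center','fixed_jaw','moving_jaw','wheel_center','red_spoke'])
cv2.imwrite('pics/w4.png',c[:,:,::-1])
print(ctrl.get_t())
```

```text
[ 0.48  -0.048  0.032] [0.2 5.  1.1]
[ 0.48  -0.108  0.032] [1.3 5.  2. ]
wrist mortar_center 0.64 [169. 327.] [ 0.476 -0.083  0.034]
wrist fixed_jaw 0.89 [217. 209.] [ 0.579 -0.042  0.044]
wrist fixed_jaw 0.2 [344. 422.] [0.383 0.085 0.044]
wrist moving_jaw 0.76 [163. 403.] [ 0.408 -0.086  0.026]
23.0
```

View pics/w4.png

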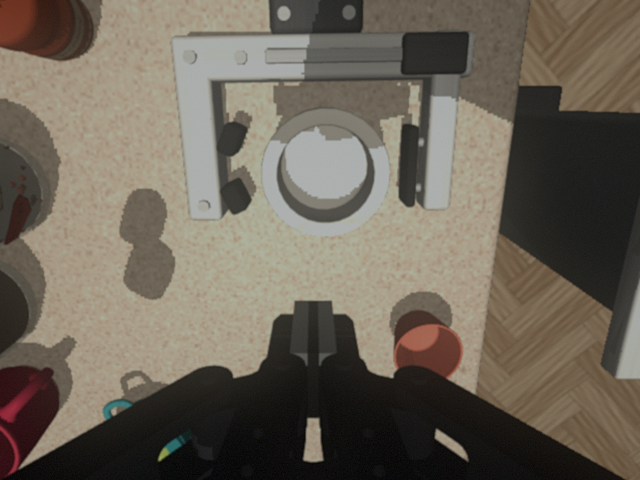

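The mortar sits in the bay at about (0.477, -0.084), between the pads and clear of both. Next is a look at the wheel from close by.

Run:
```python
from h import *
R=np.array(ctrl.get_eef_rot())
ctrl.movep([.49,-.215,.29],R)
c,d=viewer.get_image('wrist');look('wrist',['wheel_center','red_spoke','cup_mid'])
cv2.imwrite('pics/w5.png',c[:,:,::-1])
viewer.get_image('side');look('side',['wheel_center','red_spoke'])
print(ctrl.get_t())
```

```text
wrist red_spoke 0.75 [ 89. 244.] [ 0.539 -0.3    0.105]
wrist cup_mid 0.87 [ 48. 151.] [ 0.626 -0.335  0.035]
side wheel_center 0.59 [160. 350.] [ 0.499 -0.312  0.105]
side red_spoke 0.81 [162. 339.] [ 0.535 -0.296  0.105]
side red_spoke 0.73 [217. 365.] [0.398 0.019 0.105]
24.025
```

View pics/w5.png

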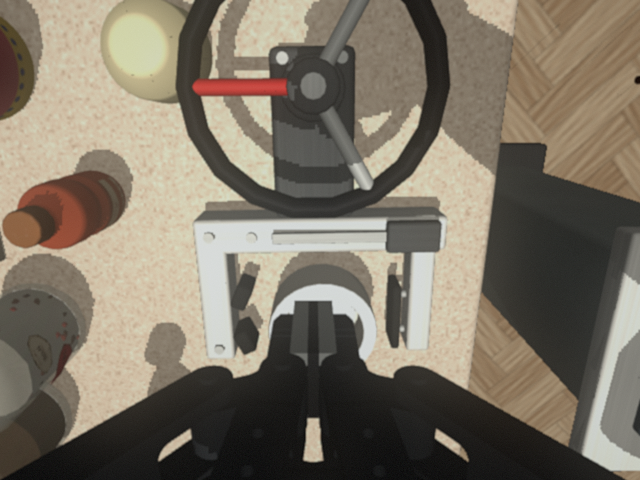

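The hub is at pixel (86, 313). The red spoke points to +x and the two steel spokes are at about 120° and 240°. I'll put the fingers in at 60° and push the red spoke clockwise.

```bash
cat > turn.py <<'E'
from h import *
C=w('wrist',[86,313],.108); print('C',C)
C=np.array([C[0],C[1]]); C=.6*C+.4*np.array([.486,-.304]); print(C)
pos=lambda a,r=.052,z=.080:[C[0]+r*np.cos(a),C[1]+r*np.sin(a),z]
R=np.array(ctrl.get_eef_rot())
a=np.radians(60)
ctrl.movep(pos(a,z=.15),R); ctrl.line_to(pos(a),rate=.1); print('in',np.round(ctrl.get_contact_force(),1))
i=0; T=0
while True:
    T=a0-a if (a0:=np.radians(60)) else 0
    st=np.radians(12 if T<5.8 else 4); a-=st
    ctrl.line_to(pos(a),rate=.09)
    F=np.array(ctrl.get_contact_force()); ft=-F[:2]@[np.sin(a),-np.cos(a)]; fr=F[:2]@[np.cos(a),np.sin(a)]
    i+=1
    if i%3==0 or ft>12: print(round(a0-a,2),'ft',round(ft,1),'fr',round(fr,1),'fz',round(F[2],1),round(ctrl.get_t(),1))
    if ft>22 or abs(fr)>25 or abs(F[2])>25 or a0-a>8.2: break
P=np.array(ctrl.get_position())[:2]-C; print('act ang',np.degrees(np.arctan2(P[1],P[0])),'r',np.hypot(*P),'cmd',np.degrees(a)%360)
E
python3 turn.py
```

```text
C [ 0.48995216 -0.30272764  0.108     ]
[ 0.48837129 -0.30323658]
in [-0.5  0.1  0.2]
0.63 ft 0.2 fr 1.1 fz -0.2 26.3
1.26 ft 2.0 fr 0.7 fz -0.5 27.1
1.88 ft 1.1 fr -0.8 fz -0.1 27.9
2.51 ft 0.5 fr -0.8 fz 0.5 28.7
3.14 ft 1.5 fr 0.1 fz 0.2 29.5
3.77 ft 2.7 fr -1.0 fz 0.9 30.3
4.4 ft 2.7 fr -0.5 fz 0.4 31.1
5.03 ft 0.7 fr -0.4 fz 1.2 31.9
5.65 ft 1.7 fr -0.8 fz -0.2 32.7
6.0 ft 4.6 fr -0.5 fz -1.1 33.5
6.21 ft 4.2 fr -1.2 fz -1.0 34.2
6.42 ft 3.5 fr -2.0 fz -0.7 35.0
6.63 ft 4.1 fr -1.0 fz -2.1 35.7
6.84 ft 4.2 fr -1.0 fz -2.3 36.5
7.05 ft 4.7 fr -1.0 fz -0.9 37.2
7.26 ft 6.0 fr -2.1 fz 0.4 38.0
7.47 ft 7.4 fr -2.5 fz 0.5 38.7
7.68 ft 7.6 fr -2.0 fz 0.7 39.5
7.82 ft 18.4 fr -4.2 fz 1.4 40.0
7.89 ft 25.2 fr -5.7 fz 3.4 40.2
act ang -19.46979114726412 r 0.05244324512925762 cmd 327.99999999999983
```

The force rose from 8 to 25 N with no further motion, after about one and an eighth turns, so the wheel is at its stop. I'll back off, lift out and check.

Run:
```python
from h import *
C=np.array([.4884,-.3032]); pos=lambda a,z:[C[0]+.052*np.cos(a),C[1]+.052*np.sin(a),z]
for d in (-10,10,25,40): ctrl.line_to(pos(np.radians(d),.08),rate=.08)
print(np.round(ctrl.get_contact_force(),1))
ctrl.line_to(pos(np.radians(40),.18),rate=.15)
R=np.array(ctrl.get_eef_rot()); ctrl.movep([.49,-.10,.30],R)
c,d=viewer.get_image('wrist');look('wrist',['mortar_center','fixed_jaw','moving_jaw','red_spoke'])
viewer.get_image('side');look('side',['mortar_center','egg_cup_mid','ramekin_mid','cup_mid'])
cv2.imwrite('pics/w6.png',c[:,:,::-1]); print(ctrl.get_t())
```

```text
[ 0.1 -0.6 -0. ]
wrist mortar_center 0.7 [205. 298.] [ 0.502 -0.084  0.034]
wrist fixed_jaw 0.83 [250. 217.] [ 0.58  -0.042  0.044]
wrist moving_jaw 0.85 [200. 350.] [ 0.452 -0.087  0.026]
side mortar_center 0.95 [367. 325.] [0.412 0.554 0.034]
side mortar_center 0.91 [213. 334.] [ 0.513 -0.083  0.034]
side egg_cup_mid 0.54 [278. 291.] [0.573 0.248 0.03 ]
side ramekin_mid 0.78 [253. 367.] [0.379 0.093 0.025]
side ramekin_mid 0.27 [160. 344.] [ 0.543 -0.453  0.025]
side cup_mid 0.6 [171. 315.] [ 0.629 -0.333  0.035]
43.8167
```

View pics/w6.png

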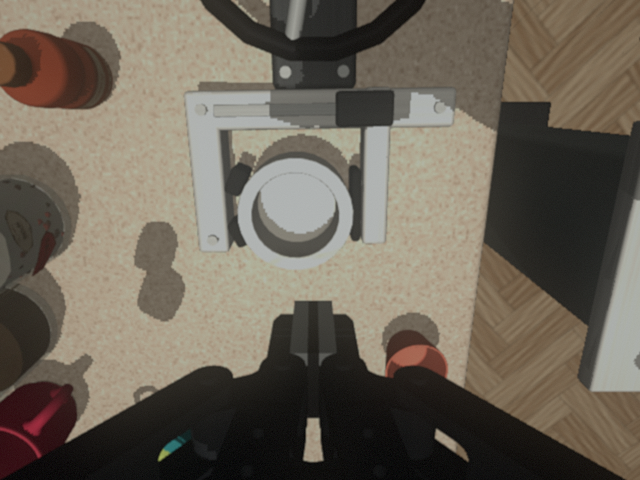

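The wrist view shows the mortar upright between both V pads and the moving pad, with its rim centred near (213, 296), which is (0.502, -0.084), the clamped spot. The visible spoke is about 40° past a full turn, and the crockery hasn't moved.

```bash
python3 -c "
from workcell import ticket; print(ticket.hand_in())"
```

```text
the job is handed in; nothing more can be done
None
```

I slid the mortar into the bay and wound the handwheel clockwise about 400° to its stop; the mortar is clamped, upright and released, the crockery is where it stood, and the job was handed in with about 44 s on the clock.

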